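# Tighten the smoker thermometer's bezel ring with the two-pin spanner

## Robot

A 6-joint arm with a two-finger parallel gripper is mounted at the origin on the work surface. World frame = base frame: x ahead of the robot, y to its left, z up, the work surface at z = 0. Lengths are in m, angles in degrees, forces in N, time in s.
With the tool pointing down it reaches from about 0.375 to 0.9 m from the base axis. Payload 3.1 kg.
Tool frame: the origin (TCP) lies at the very end of the fingers, on their centre line; the grasp point (between the pads) lies bot.grip_point_offset behind it (bot.grip_point_offset is the distance from the TCP to the grasp point, in m); z points along the fingers, y is the line along which they close (so a half turn about z gives the same grasp; the last joint's range is limited). The gripper opens to 87 mm and grips with 3 to 60 N. Pads are 19 mm wide; open, the fingers measure 117 mm over their backs; the gripper's body (75 mm by 190 mm) begins 51 mm behind the grasp point.
Start: joints at [-77.321, 30.224, 82.088, -0, 67.689, -10.227], TCP at [0.243, -0.576, 0.223] pointing down, gripper open.
Joint ranges: [-176.69, 176.69], [-43.24, 126.21], [12.49, 139.97], [-82, 262], [0, 151.66], [-163.58, 163.58]. Speed limits (degrees/s): [159.86, 159.86, 180, 180, 180, 180].

## Interface

Orientations are given as a 3x3 rotation matrix whose columns are the frame's x, y, z axes.
In Python, from rig import bot, viewer, ticket gives the robot as it stands.
- The arm moves only by the tool servo_tool, never from a script. Its argument "targets" is a list of rows, each an object with "offset": the shift along the tool's x, y, z in m, a list of three; "dr": the turn, a rotation vector about the tool's x, y, z in degrees, a list of three. In form: [{"offset": [x, y, z], "dr": [ax, ay, az]}, ...]. A call has 1 to 20 rows; each row is the pose to reach, as a shift and turn from the pose commanded when the call began, along the tool's axes at that moment; what a row does not reach only later rows make up. A row lasts 1/12 s, in which the tool goes at most 41.7 mm and 7.16 degrees, less where a joint would pass 70% of its speed; a pose out of reach is approached as far as the arm can. A call with a gripper value outside its range is refused whole. "gripper" is the gripper command: -1 is fully open, 1 is shut, values between are in proportion, set as the call begins (left out, the last holds). The fingers move at their own pace and stop on an object; the grip force is fixed at half the most. Time passes only in rows, so rows that repeat a pose let the fingers close. It gives the time, the measured TCP pose, the force, the opening and the grip force at its end, in the units of the state.
- bot.read_state(): the state, without advancing time (a new reading comes with each control period).
- viewer.capture(name): name is "side" or "top"; returns a dict with "color" (400x640x3 uint8, red, green, blue), "camera_matrix" (3x3 intrinsics, pixels), "R" (3x3) and "t" (3): a world point X has camera coordinates R X + t. Camera axes: x right, y down, z forward; pixel columns grow to the right and rows downward; lengths in m; the calibration is good to about 2 mm. A picture is of the moment at which its call begins. There is no depth.
- ticket.hand_in(): hands the job in; it is judged then, once.
The state is a dict: "time_s": time; "joint_positions": joint angles; "qvel": joint speeds; "tau": joint torques, N m; "position": TCP position; "tcp_rot": TCP orientation; "force": force on the tool from outside, world axes, zero at the start; "moment": the same for the moment, N m; "opening": opening from 0.0 (shut) to 1.0 (fully open); "grasp_force": force on a finger pad.
Only numpy, scipy, OpenCV 4.12 (cv2) and the standard library are available. Lean on these libraries where they do the work, as an engineer would, in place of code of your own. Each camera call takes 0.05 s, during which the arm holds its last target. There are 200 camera calls.

## Task

The bezel ring around the smoker's thermometer glass is loose: take the two-pin spanner from its saddle on the tray, put both pins into the ring's two holes and turn the ring clockwise until it stops fully home, its holes in line with the two ribs on the rim. Use the spanner for this, never the gripper on the ring, then put the spanner back on its saddle the way it was, pins down and either way round. Leave the salt cellar and the tongs where they are.

Things in the scene. Friction and masses are not known exactly. Their poses are not given: they have to be found in the camera images.
- smoker: Fixed black steel smoker box, 220 x 220 x 90 mm high, left or right of the tray; origin at the centre of its underside, z up. A round thermometer housing (tube, radius 61 mm outside, 54 mm inside) stands on its top, rim 114 mm above the origin; two steel ribs 8 mm wide, 6 mm high stand on the rim at the +y and -y sides. The steel bezel ring lies inside, 6 mm below the rim, around the dial glass.
- bezel_ring (a joint): Angle of the bezel ring (radius 26 to 52 mm, 12 mm thick, axis vertical), rad; grows as it turns clockwise seen from above. Range 0 to 1.5; 1.5 is the hard stop, fully home, where the line of the two holes is parallel to the smoker's y axis and meets the ribs. Starts at 0.2 to 0.7, stays where left; friction about 0.15 N m. It does not rise or sink.
- ring_centre (a point): Point on the bezel ring's axis at the height of the ring's top face, 108 mm above the underside of the smoker; axes as the smoker's.
- hole_a (a point): Centre of the mouth of one of the ring's two equal round holes, at the ring's top face; it turns with the ring. Holes: 12.5 mm diameter, 76 mm apart (38 mm from the axis), 18 mm free depth from the ring's top face.
- hole_b (a point): The same for the other hole, diametrically opposite.
- spanner: Loose two-pin spanner, 0.3 kg: steel crossbar 92 (its x) x 26 (y) x 10 mm (z) with two pins below and a black upright flat grip on top. Origin: centre of the bar's underside, z up. Grip: 56 mm along x, 16 mm thick along y, z = 10 to 66 mm, centred; take it across the 16 mm. A half turn about z makes no difference. Fully down in the ring, the bar's underside meets the ring's top face.
- pin_a (a point): Centre of the tip of one pin, on the spanner at x = +38 mm, z = -14 mm. The pins are 9 mm in diameter, 14 mm long, with tapered tips.
- pin_b (a point): The tip of the other pin, at x = -38 mm, z = -14 mm.
- tray: Fixed black steel tray, 200 (x) x 280 mm (y), rim 16 mm high, floor 4 mm thick; origin at the centre of its underside, z up. At y = -50 mm stands the spanner's saddle, a black block 50 (x) x 42 mm (y), its top 34 mm above the origin, with 5 mm high cheeks along both y sides of the top and a 34 mm wide channel between them for the crossbar.
- saddle (a point): Centre of the saddle's top face, where the middle of the crossbar's underside rests; axes as the tray's. The crossbar lies along the tray's x, with the pins hanging down free beyond the two ends of the block.
- salt_cellar: Loose glass salt cellar with a steel lid, 72 mm in diameter, 58 mm high, standing on the tray beside the saddle; origin at the centre of its underside. Leave it alone.
- tongs: Loose tongs with green silicone tips, 260 mm long along their y, 45 mm wide, 16 mm high, lying between smoker and tray and pointing away from the robot; origin near their middle at the underside. Leave them alone. (A foil pan and a grill fork at the far edge of the cart top cannot move.)

How it is judged:
By the outcome, as a careful person would: the job done as asked, in the order asked, and still so for the second after the job is handed in, with the robot touching nothing.
It also fails if it takes over 61 s, if anything falls off the work surface, if the arm or the gripper's body presses on something with over 40 N, if the wrist force passes 120 N, or if a joint passes its speed limit or range.

## Working session

There is one attempt and no reset: what is moved stays moved. The work goes in short steps, Python scripts to look and compute and a tool call to move; the robot and the scene stay as the last step left them, time stands still between calls to the robot, and variables do not carry over. Pictures are saved under pics/ and viewed, at most 10 in all, crops included, and the job is handed in when it is done.

Besides the shell and the picture viewer there is one more tool, called by a JSON object that holds its "op" and its "data". servo_tool: Moves the arm, as the interface text tells. Its arguments: {"type":"object","properties":{"targets":{"type":"array"},"gripper":{"type":"number"}},"required":["targets"]}

```bash
mkdir -p pics; python3 - <<'E'
from rig import bot,viewer
import cv2,numpy as np,json
for n in("top","side"):
    c=viewer.capture(n); cv2.imwrite(f"pics/{n}0.png",c["color"][:,:,::-1])
    np.savez(f"cal_{n}.npz",K=c["camera_matrix"],R=c["R"],t=c["t"])
    print(n,c["camera_matrix"],-np.array(c["R"]).T@c["t"])
s=bot.read_state();print(s["tcp_rot"],s["position"],s["time_s"],bot.grip_point_offset)
E
```

```text
top [[451.41931048   0.         331.38129126]
 [  0.         451.41931048 205.7656367 ]
 [  0.           0.           1.        ]] [0.47759221 0.04298825 1.15549255]
side [[369.61920472   0.         314.9351696 ]
 [  0.         369.61920472 194.45928422]
 [  0.           0.           1.        ]] [0.45437626 0.54716895 0.60995749]
[[ 9.21140429e-01  3.89230134e-01 -4.61649932e-04]
 [ 3.89230277e-01 -9.21138502e-01  1.91059349e-03]
 [ 3.18417033e-04 -1.93961304e-03 -9.99998068e-01]] [ 0.24313843 -0.57503121  0.2216709 ] 0.1 0.0187
```

View pics/top0.png

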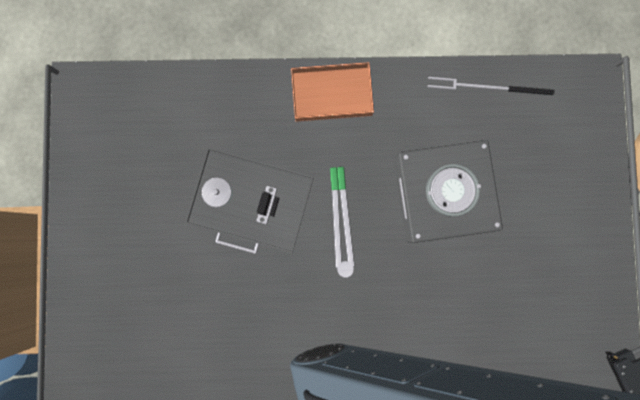

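View pics/side0.png

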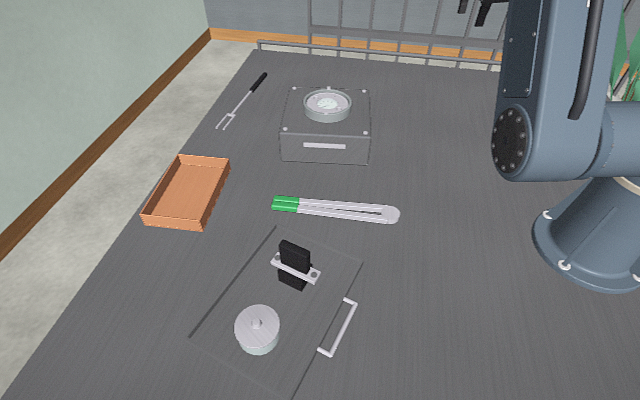

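The tray is at left (robot's left, +y), with the spanner near top px (267,204) and the salt cellar at (216,192). The smoker ring is near (453,190). I'll enlarge both areas next.

```bash
python3 - <<'E'
import cv2,numpy as np
a=cv2.imread("pics/top0.png");b=cv2.imread("pics/side0.png")
f=lambda im,x,y,w,h,s:cv2.resize(im[y:y+h,x:x+w],None,fx=s,fy=s,interpolation=cv2.INTER_CUBIC)
def ann(im,x,y,s):
    h,w=im.shape[:2]
    for i in range(0,w,s*10):cv2.putText(im,str(x+i//s),(i,10),0,.35,(0,255,255));cv2.line(im,(i,12),(i,18),(0,255,255))
    for i in range(s*10,h,s*10):cv2.putText(im,str(y+i//s),(0,i+4),0,.35,(0,255,255));cv2.line(im,(24,i),(30,i),(0,255,255))
    return im
g=lambda im,x,y,w,h,s:ann(f(im,x,y,w,h,s),x,y,s)
cv2.imwrite("pics/c1.png",np.vstack([np.hstack([g(a,420,160,66,50,6),g(a,240,180,66,50,6)]),np.hstack([g(b,294,80,66,50,6),g(b,262,235,66,50,6)])]))
cv2.imwrite("pics/c2.png",np.hstack([g(a,180,140,140,120,3),g(a,395,135,115,120,3)]))
E
```

```text
(no output)
```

View pics/c1.png

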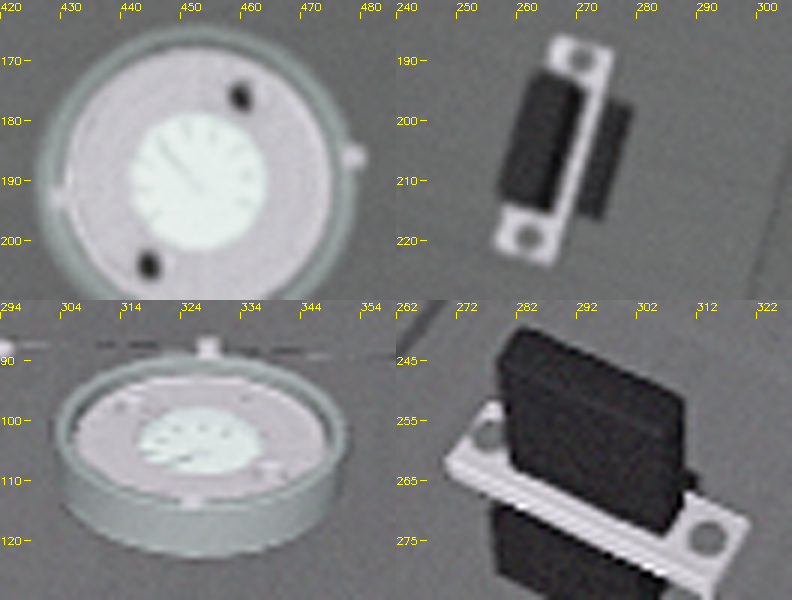

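View pics/c2.png

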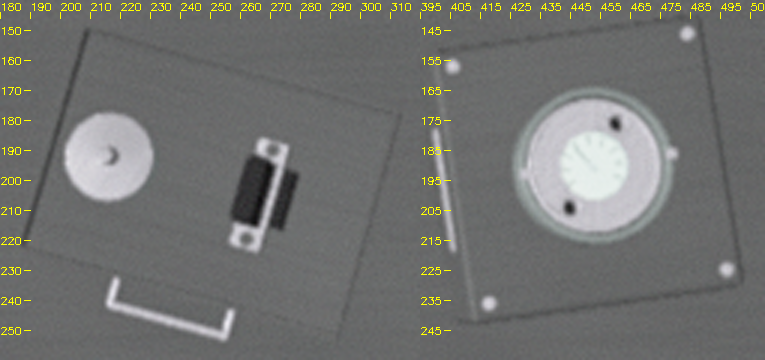

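```bash
cat > h.py <<'E'
import numpy as np,cv2
C={n:np.load(f"cal_{n}.npz") for n in("top","side")}
def ray(n,uv):
    c=C[n];d=c["R"].T@np.linalg.solve(c["K"],np.r_[uv,1]);return -c["R"].T@c["t"],d
def at(n,uv,z):
    o,d=ray(n,uv);return o+d*(z-o[2])/d[2]
def tri(a,b):
    (o,d),(p,e)=ray("top",a),ray("side",b)
    s=np.linalg.lstsq(np.c_[d,-e],p-o,rcond=None)[0];x,y=o+d*s[0],p+e*s[1]
    return (x+y)/2,np.linalg.norm(x-y)
def proj(n,X):
    c=C[n];v=c["K"]@(c["R"]@X+c["t"]);return v[:2]/v[2]
E
python3 - <<'E'
from h import *
np.set_printoptions(precision=4,suppress=True)
def pair(t,p,q):
    d=p-q;print(t,p,q,"mid",(p+q)/2,"len",np.linalg.norm(d),"ang",np.degrees(np.arctan2(d[1],d[0])))
P=[(270.6,189.6),(261.75,219.25)];S=[(277.1,257.25),(313.6,274.2)]
pair("sp top",*[at("top",p,.044) for p in P])
pair("sp side",*[at("side",p,.044) for p in S])
print(tri(P[0],S[0]),tri(P[1],S[1]))
pair("holes",at("top",(459.6,175.75),.108),at("top",(444.4,203.6),.108))
R=[(478.75,185.75),(429.6,192.25)];Q=[(328.25,87.4),(326.1,112.9)]
pair("ribs top",*[at("top",p,.120) for p in R])
pair("ribs side",at("side",Q[0],.12),at("side",Q[1],.12))
print("salt",at("top",(216,191.5),.058))
pair("screws",at("top",(485,152),.09),at("top",(498,229.5),.09)); pair("screws2",at("top",(404.5,163),.09),at("top",(417,236.5),.09))
E
```

```text
sp top [0.5953 0.1769 0.044 ] [0.5225 0.1994 0.044 ] mid [0.5589 0.1882 0.044 ] len 0.0762257714736213 ang -17.22337680939969
sp side [0.5978 0.1755 0.044 ] [0.525  0.1974 0.044 ] mid [0.5614 0.1865 0.044 ] len 0.07610297477709017 ang -16.78714871498744
(array([0.5962, 0.1768, 0.0462]), np.float64(0.0022025415307221643)) (array([0.5235, 0.1992, 0.0469]), np.float64(0.0022354237016151773))
holes [ 0.6126 -0.2736  0.108 ] [ 0.5478 -0.2354  0.108 ] mid [ 0.5802 -0.2545  0.108 ] len 0.07516328333922222 ang -30.554349233144578
ribs top [ 0.5869 -0.3135  0.12  ] [ 0.574  -0.1989  0.12  ] mid [ 0.5804 -0.2562  0.12  ] len 0.11536695828494976 ang -83.58745643796568
ribs side [ 0.5894 -0.3112  0.12  ] [ 0.5741 -0.1939  0.12  ] mid [ 0.5817 -0.2525  0.12  ] len 0.11826455797729599 ang -82.59731537029737
salt [0.5917 0.3079 0.058 ]
screws [ 0.671  -0.3424  0.09  ] [ 0.4851 -0.3652  0.09  ] mid [ 0.578  -0.3538  0.09  ] len 0.1873010571601037 ang 6.995622684440047
screws2 [ 0.648  -0.1483  0.09  ] [ 0.4725 -0.1723  0.09  ] mid [ 0.5603 -0.1603  0.09  ] len 0.17713466091299987 ang 7.796621968633077
```

```bash
cat >> h.py <<'E'
from scipy.spatial.transform import Rotation as Ro
def go(p,yaw):
    from rig import bot
    s=bot.read_state();R=np.array(s["tcp_rot"]);x=s["position"]
    a=np.radians(yaw);c,n=np.cos(a),np.sin(a)
    T=np.array([[c,n,0],[n,-c,0],[0,0,-1.]])
    print("pos",np.round(x,4),"yaw",round(np.degrees(np.arctan2(R[1,0],R[0,0])),2),"tilt",np.round(R[:2,2],4),"f",np.round(s["force"],1),"m",np.round(s["moment"],2),"open",round(s["opening"],3),"gf",np.round(s["grasp_force"],1),"t",round(s["time_s"],2),"q",np.round(s["joint_positions"],1))
    print("offset",np.round(R.T@(np.array(p)-x),4),"dr",np.round(Ro.from_matrix(R.T@T).as_rotvec(degrees=True),2))
E
python3 -c "
from h import *
go([.56,.1875,.17],163)"
```

```text
pos [ 0.2431 -0.575   0.2217] yaw 22.91 tilt [-0.0005  0.0019] f [-0.7  0.   0. ] m [ 0.04 -0.01  0.03] open 1.002 gf 0.0 t 0.1 q [-77.3  30.3  82.2  -0.   67.7 -10.2]
offset [ 0.5887 -0.579   0.053 ] dr [-3.0000e-02 -1.4000e-01 -1.4009e+02]
```

{"op": "servo_tool", "data": {"targets": [{"offset": [0.029, -0.029, 0.0026], "dr": [0, 0, -7]}, {"offset": [0.058, -0.058, 0.005], "dr": [0, 0, -14]}, {"offset": [0.088, -0.087, 0.008], "dr": [0, 0, -21]}, {"offset": [0.118, -0.116, 0.011], "dr": [0, 0, -28]}, {"offset": [0.147, -0.145, 0.013], "dr": [0, 0, -35]}, {"offset": [0.177, -0.174, 0.016], "dr": [0, 0, -42]}, {"offset": [0.206, -0.203, 0.018], "dr": [0, 0, -49]}, {"offset": [0.236, -0.232, 0.021], "dr": [0, 0, -56]}, {"offset": [0.265, -0.261, 0.024], "dr": [0, 0, -63]}, {"offset": [0.294, -0.29, 0.027], "dr": [0, 0, -70]}, {"offset": [0.323, -0.319, 0.029], "dr": [0, 0, -77]}, {"offset": [0.353, -0.347, 0.032], "dr": [0, 0, -84]}, {"offset": [0.383, -0.376, 0.034], "dr": [0, 0, -91]}, {"offset": [0.412, -0.405, 0.037], "dr": [0, 0, -98]}, {"offset": [0.442, -0.434, 0.04], "dr": [0, 0, -105]}, {"offset": [0.471, -0.463, 0.042], "dr": [0, 0, -112]}, {"offset": [0.5, -0.492, 0.045], "dr": [0, 0, -119]}, {"offset": [0.53, -0.521, 0.048], "dr": [0, 0, -126]}, {"offset": [0.56, -0.55, 0.05], "dr": [0, 0, -133]}, {"offset": [0.5887, -0.579, 0.053], "dr": [-0.03, -0.14, -140.1]}], "gripper": -1}}

```text
time_s: 1.77
position: [0.5606, 0.1889, 0.1692]
tcp_rot: [[-0.958, 0.286, 0.0], [0.286, 0.958, -0.002], [-0.001, -0.002, -1.0]]
force: [1.3, -0.5, 0.0]
opening: 1.001
grasp_force: 0.0
```

```bash
python3 -c "
from h import *
go([.56,.1875,.062],163)"
```

```text
pos [0.5606 0.1889 0.1692] yaw 163.38 tilt [ 0.0002 -0.0021] f [ 1.3 -0.5  0. ] m [ 0.04 -0.15 -0.04] open 1.001 gf 0.0 t 1.77 q [  7.9  31.4  90.   -0.1  58.6 -65.4]
offset [ 0.0002 -0.0013  0.1072] dr [-0.11  0.05  0.38]
```

{"op": "servo_tool", "data": {"targets": [{"offset": [0, -0.001, 0.03], "dr": [-0.1, 0, 0.4]}, {"offset": [0, -0.001, 0.06], "dr": [-0.1, 0, 0.4]}, {"offset": [0, -0.001, 0.085], "dr": [-0.1, 0, 0.4]}, {"offset": [0, -0.001, 0.1], "dr": [-0.1, 0, 0.4]}, {"offset": [0, -0.001, 0.107], "dr": [-0.1, 0, 0.4]}, {"offset": [0, -0.001, 0.107], "dr": [-0.1, 0, 0.4]}, {"offset": [0, -0.001, 0.107], "dr": [-0.1, 0, 0.4]}]}}

```text
time_s: 2.35
position: [0.5602, 0.1856, 0.0627]
tcp_rot: [[-0.954, 0.299, 0.001], [0.299, 0.954, -0.0], [-0.001, 0.0, -1.0]]
force: [0.5, 0.1, 0.2]
opening: 0.997
grasp_force: 0.0
```

{"op": "servo_tool", "data": {"targets": [{"offset": [0, 0, 0], "dr": [0, 0, 0]}, {"offset": [0, 0, 0], "dr": [0, 0, 0]}, {"offset": [0, 0, 0], "dr": [0, 0, 0]}, {"offset": [0, 0, 0], "dr": [0, 0, 0]}, {"offset": [0, 0, 0], "dr": [0, 0, 0]}, {"offset": [0, 0, 0], "dr": [0, 0, 0]}, {"offset": [0, 0, 0], "dr": [0, 0, 0]}, {"offset": [0, 0, 0], "dr": [0, 0, 0]}], "gripper": 1}}

```text
time_s: 3.02
position: [0.56, 0.1856, 0.0626]
tcp_rot: [[-0.954, 0.299, 0.001], [0.299, 0.954, -0.0], [-0.001, 0.0, -1.0]]
force: [0.8, -0.3, -0.2]
opening: 0.483
grasp_force: 0.0
```

```bash
python3 - <<'E'
from h import *
go([.56,.1875,.062],163)
from rig import viewer
c=viewer.capture("side")["color"][:,:,::-1]
cv2.imwrite("pics/g1.png",cv2.resize(c[200:320,220:380],None,fx=5,fy=5,interpolation=cv2.INTER_CUBIC))
E
```

```text
pos [0.56   0.1856 0.0626] yaw 162.6 tilt [ 0.001  -0.0001] f [ 0.8 -0.3 -0.2] m [ 0.05 -0.16  0.01] open 0.483 gf 0.0 t 3.02 q [  7.5  40.1  94.3  -0.   45.5 -65.1]
offset [0.0005 0.0018 0.0006] dr [ 0.01  0.06 -0.4 ]
```

View pics/g1.png

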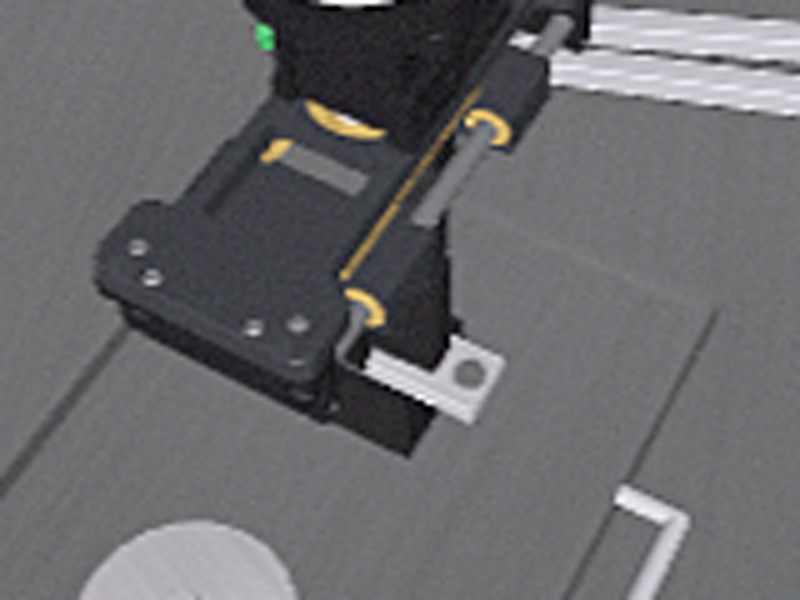

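Gripper straddles the grip with the bar still in its saddle; the fingers are half shut. I'll keep closing.

{"op": "servo_tool", "data": {"targets": [{"offset": [0, 0.001, 0], "dr": [0, 0, 0]}, {"offset": [0, 0.001, 0], "dr": [0, 0, 0]}, {"offset": [0, 0.001, 0], "dr": [0, 0, 0]}, {"offset": [0, 0.001, 0], "dr": [0, 0, 0]}, {"offset": [0, 0.001, 0], "dr": [0, 0, 0]}, {"offset": [0, 0.001, 0], "dr": [0, 0, 0]}, {"offset": [0, 0.001, 0], "dr": [0, 0, 0]}]}}

```text
time_s: 3.65
position: [0.5603, 0.1867, 0.0625]
tcp_rot: [[-0.954, 0.299, 0.001], [0.299, 0.954, -0.0], [-0.001, 0.0, -1.0]]
force: [0.9, 1.4, -1.4]
opening: 0.178
grasp_force: 30.1
```

```bash
python3 -c "
from h import *
go([.56,.1875,.062],163)"
```

```text
pos [0.5603 0.1867 0.0625] yaw 162.61 tilt [ 0.0012 -0.    ] f [ 0.9  1.4 -1.4] m [ 0.3  -0.26  0.07] open 0.178 gf 30.1 t 3.65 q [  7.6  40.2  94.2  -0.   45.6 -65. ]
offset [0.0006 0.0006 0.0005] dr [ 0.02  0.07 -0.39]
```

{"op": "servo_tool", "data": {"targets": [{"offset": [0, 0, -0.02], "dr": [0, 0, 0]}, {"offset": [0, 0, -0.05], "dr": [0, 0, 0]}, {"offset": [0, 0, -0.09], "dr": [0, 0, 0]}, {"offset": [0, 0, -0.125], "dr": [0, 0, 0]}, {"offset": [0, 0, -0.14], "dr": [0, 0, 0]}, {"offset": [0, 0, -0.14], "dr": [0, 0, 0]}]}}

```text
time_s: 4.15
position: [0.5625, 0.1868, 0.2067]
tcp_rot: [[-0.954, 0.299, 0.009], [0.299, 0.954, 0.001], [-0.009, 0.003, -1.0]]
force: [0.1, 0.0, -3.6]
opening: 0.183
grasp_force: 30.1
```

```bash
python3 -c "
from h import *
go([.581,-.2545,.185],149.4)"
```

```text
pos [0.5625 0.1868 0.2067] yaw 162.61 tilt [0.0093 0.0006] f [ 0.1  0.  -3.6] m [ 0.06 -0.2   0.03] open 0.183 gf 30.1 t 4.15 q [  7.6  28.6  88.2  -0.   62.7 -65. ]
offset [-0.1493 -0.4157  0.0216] dr [ 0.25  0.48 13.21]
```

{"op": "servo_tool", "data": {"targets": [{"offset": [-0.006, -0.018, 0], "dr": [0, 0, 1]}, {"offset": [-0.018, -0.05, 0], "dr": [0, 0, 2]}, {"offset": [-0.031, -0.086, 0], "dr": [0, 0, 3]}, {"offset": [-0.044, -0.122, 0], "dr": [0, 0, 4]}, {"offset": [-0.057, -0.158, 0], "dr": [0, 0, 5]}, {"offset": [-0.07, -0.194, 0], "dr": [0, 0, 6]}, {"offset": [-0.083, -0.23, 0], "dr": [0, 0, 7.5]}, {"offset": [-0.096, -0.266, 0], "dr": [0, 0, 9]}, {"offset": [-0.109, -0.302, 0.004], "dr": [0, 0, 10]}, {"offset": [-0.122, -0.338, 0.008], "dr": [0, 0, 11]}, {"offset": [-0.134, -0.372, 0.012], "dr": [0, 0, 12]}, {"offset": [-0.143, -0.399, 0.016], "dr": [0, 0, 13]}, {"offset": [-0.148, -0.413, 0.019], "dr": [0, 0, 13.2]}, {"offset": [-0.149, -0.4157, 0.02], "dr": [0, 0, 13.2]}, {"offset": [-0.149, -0.4157, 0.02], "dr": [0, 0, 13.2]}, {"offset": [-0.149, -0.4157, 0.02], "dr": [0, 0, 13.2]}, {"offset": [-0.149, -0.4157, 0.02], "dr": [0, 0, 13.2]}]}}

```text
time_s: 5.57
position: [0.5777, -0.2523, 0.1822]
tcp_rot: [[-0.862, 0.507, -0.0], [0.507, 0.862, 0.002], [0.001, 0.001, -1.0]]
force: [0.3, -0.2, -3.8]
opening: 0.184
grasp_force: 30.1
```

```bash
python3 - <<'E'
from h import *
go([.581,-.2545,.16],149.4)
from rig import viewer
f=lambda n,x,y,w,h,s:cv2.resize(viewer.capture(n)["color"][y:y+h,x:x+w,::-1],None,fx=s,fy=s,interpolation=cv2.INTER_CUBIC)
cv2.imwrite("pics/h1.png",np.vstack([f("side",270,50,100,75,7),f("top",400,150,100,70,4).copy() if 0 else np.zeros((1,700,3),np.uint8)]))
E
```

```text
pos [ 0.5777 -0.2523  0.1822] yaw 149.52 tilt [-0.0004  0.0015] f [ 0.3 -0.2 -3.8] m [ 0.08 -0.15  0.05] open 0.184 gf 30.1 t 5.57 q [-33.8  33.3  83.5   0.1  63.3 -93.3]
offset [-0.004  -0.0002  0.0222] dr [ 0.06 -0.07  0.12]
```

View pics/h1.png

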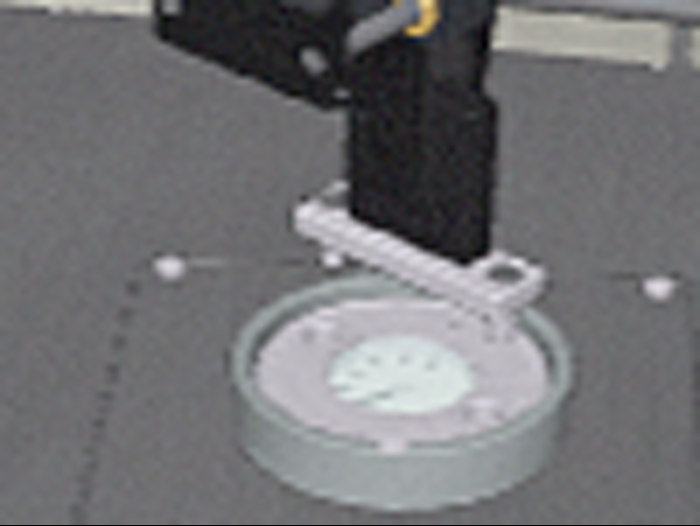

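The spanner is held level just above the housing; the pin heads are at about side px (317.5,77.5) and (341.7,88.2). I'll compare these and the ring features in the same camera.

```bash
python3 - <<'E'
from h import *
np.set_printoptions(precision=4,suppress=True)
from rig import viewer
z=.1822-.0285+.01
p,q=at("side",(317.5,77.5),z),at("side",(341.7,88.2),z);print("spanner side",p,q,(p+q)/2,np.linalg.norm(p-q))
p,q=at("side",(316,96),.108),at("side",(338.9,107.5),.108);print("holes side",p,q,(p+q)/2,np.linalg.norm(p-q),np.degrees(np.arctan2(*(q-p)[1::-1])))
for h in ([.6126,-.2736,.108],[.5478,-.2354,.108]): print(proj("side",np.array(h)))
f=lambda n,x,y,w,h,s:cv2.resize(np.float32(np.mean([viewer.capture(n)["color"][y:y+h,x:x+w,::-1] for _ in range(6)],0)),None,fx=s,fy=s,interpolation=cv2.INTER_CUBIC).clip(0,255)
cv2.imwrite("pics/h2.png",np.vstack([f("side",300,70,54,25,14),f("side",300,90,54,25,14)]))
a=viewer.capture("top")["color"][:,:,::-1];cv2.imwrite("pics/t2.png",cv2.resize(a[150:230,400:500],None,fx=6,fy=6,interpolation=cv2.INTER_CUBIC))
E
```

```text
spanner side [ 0.6112 -0.276   0.1637] [ 0.5457 -0.2374  0.1637] [ 0.5785 -0.2567  0.1637] 0.07608659206362274
holes side [ 0.6161 -0.2832  0.108 ] [ 0.5503 -0.2418  0.108 ] [ 0.5832 -0.2625  0.108 ] 0.07780013620790116 147.85437146359405
[316.6218  98.0985]
[339.4896 109.0205][ WARN:0@1.964] global loadsave.cpp:1063 imwrite_ Unsupported depth image for selected encoder is fallbacked to CV_8U.
```

View pics/h2.png

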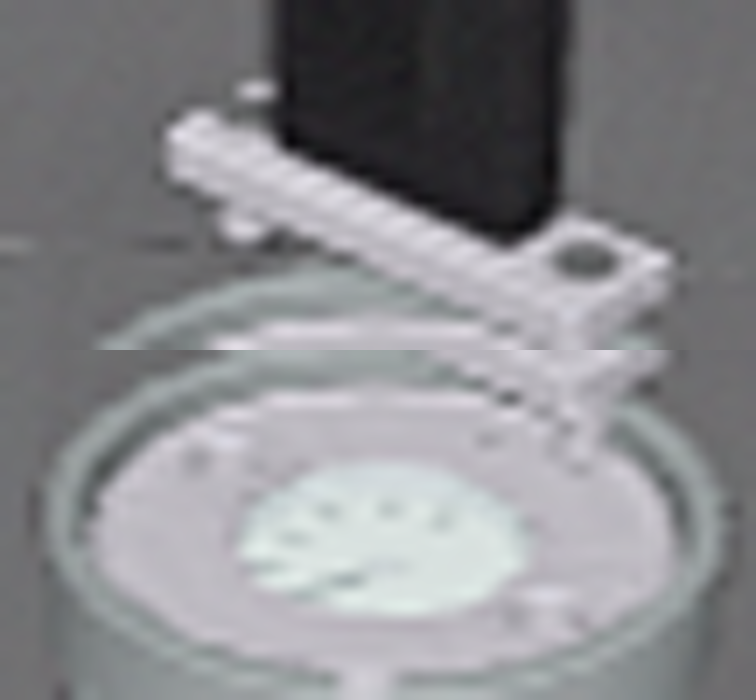

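```bash
python3 -c "
from h import *
go([.5805,-.256,.153],149.4)"
```

```text
pos [ 0.578  -0.2547  0.1826] yaw 149.4 tilt [ 0.001  -0.0002] f [-0.5 -0.  -2.3] m [ 0.1  -0.14 -0.02] open 0.18 gf 30.1 t 6.27 q [-33.9  33.3  83.4   0.   63.3 -93.3]
offset [-0.0028  0.0001  0.0296] dr [ 0.02  0.05 -0.  ]
```

View pics/t2.png

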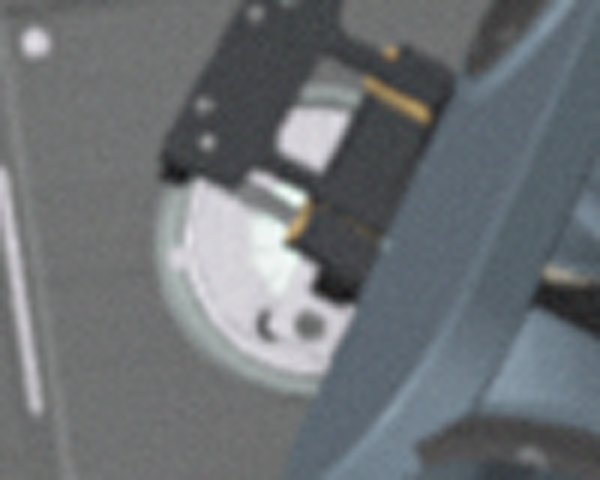

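The bar end's pin head shows at top px (451.25,203.75), with hole_b's crescent just left of the bar end; the two relate within one camera.

```bash
python3 - <<'E'
from h import *
np.set_printoptions(precision=4,suppress=True)
z=.1641
d=at("top",(451.25,203.75),z);u=np.array([-np.cos(np.radians(30.6)),np.sin(np.radians(30.6))])
T=np.array([.578,-.2547])
print("dot top",d,"expected",T+.038*u)
e=d[:2]-(T+.038*u);print("bias",e)
print("hole_b",at("top",(444.4,203.6),.108)[:2]-e,"ctr holes",np.array([.5802,-.2545])-e,"ctr ribs",np.array([.5804,-.2562])-e,"glass",at("top",(452.75,189.75),.108)[:2]-e)
p,q=at("side",(317.7,78.2),z),at("side",(341.3,88.1),z);print("side mid",(p+q)/2,np.linalg.norm(p-q))
e=((p+q)/2)[:2]-T
p,q=at("side",(315.7,96.7),.108),at("side",(338.6,107.9),.108);print("holes side",(p+q)/2,np.linalg.norm(p-q),"corr",((p+q)/2)[:2]-e)
E
```

```text
dot top [ 0.5434 -0.2356  0.1641] expected [ 0.5453 -0.2354]
bias [-0.0019 -0.0003]
hole_b [ 0.5497 -0.2351] ctr holes [ 0.5821 -0.2542] ctr ribs [ 0.5823 -0.2559] glass [ 0.5818 -0.2559]
side mid [ 0.5783 -0.2544  0.1641] 0.0724001322002147
holes side [ 0.5835 -0.2598  0.108 ] 0.07667118233754319 corr [ 0.5832 -0.2601]
```

{"op": "servo_tool", "data": {"targets": [{"offset": [-0.002, 0.0005, 0.01], "dr": [0, 0, 0]}, {"offset": [-0.0039, 0.0011, 0.02], "dr": [0, 0, 0]}, {"offset": [-0.0039, 0.0011, 0.026], "dr": [0, 0, 0]}, {"offset": [-0.0039, 0.0011, 0.028], "dr": [0, 0, 0]}, {"offset": [-0.0039, 0.0011, 0.028], "dr": [0, 0, 0]}, {"offset": [-0.0039, 0.0011, 0.028], "dr": [0, 0, 0]}, {"offset": [-0.0039, 0.0011, 0.028], "dr": [0, 0, 0]}, {"offset": [-0.0039, 0.0011, 0.028], "dr": [0, 0, 0]}]}}

```text
time_s: 6.93
position: [0.5823, -0.2558, 0.1551]
tcp_rot: [[-0.861, 0.509, 0.002], [0.509, 0.861, -0.001], [-0.002, 0.0, -1.0]]
force: [0.4, 1.0, -2.9]
opening: 0.186
grasp_force: 30.1
```

```bash
python3 -c "
from h import *
go([.582,-.2557,.149],149.4)"
```

```text
pos [ 0.5823 -0.2558  0.1551] yaw 149.41 tilt [ 0.0018 -0.0007] f [ 0.4  1.  -2.9] m [ 0.07 -0.11 -0.06] open 0.186 gf 30.1 t 6.93 q [-33.8  35.5  84.1   0.   60.3 -93.2]
offset [ 0.0003 -0.      0.0061] dr [0.02 0.11 0.01]
```

{"op": "servo_tool", "data": {"targets": [{"offset": [0, 0, 0.002], "dr": [0, 0, 0]}, {"offset": [0, 0, 0.004], "dr": [0, 0, 0]}, {"offset": [0, 0, 0.006], "dr": [0, 0, 0]}, {"offset": [0, 0, 0.008], "dr": [0, 0, 0]}, {"offset": [0, 0, 0.008], "dr": [0, 0, 0]}, {"offset": [0, 0, 0.008], "dr": [0, 0, 0]}, {"offset": [0, 0, 0.008], "dr": [0, 0, 0]}]}}

```text
time_s: 7.52
position: [0.582, -0.2557, 0.1466]
tcp_rot: [[-0.861, 0.509, 0.001], [0.509, 0.861, -0.0], [-0.001, 0.0, -1.0]]
force: [0.3, -0.1, -4.1]
opening: 0.181
grasp_force: 30.1
```

```bash
python3 -c "
from h import *
go([.582,-.2557,.147],149.4)"
```

```text
pos [ 0.582  -0.2557  0.1466] yaw 149.4 tilt [ 0.001  -0.0002] f [ 0.3 -0.1 -4.1] m [ 0.05 -0.07 -0.02] open 0.181 gf 30.1 t 7.52 q [-33.8  36.1  84.5   0.   59.4 -93.2]
offset [ 0.     -0.     -0.0004] dr [0.02 0.05 0.  ]
```

{"op": "servo_tool", "data": {"targets": [{"offset": [0, 0, 0.002], "dr": [0, 0, 0]}, {"offset": [0, 0, 0.004], "dr": [0, 0, 0]}, {"offset": [0, 0, 0.006], "dr": [0, 0, 0]}, {"offset": [0, 0, 0.008], "dr": [0, 0, 0]}, {"offset": [0, 0, 0.008], "dr": [0, 0, 0]}, {"offset": [0, 0, 0.008], "dr": [0, 0, 0]}]}}

```text
time_s: 8.02
position: [0.5819, -0.2556, 0.1384]
tcp_rot: [[-0.861, 0.509, 0.001], [0.509, 0.861, 0.0], [-0.0, 0.0, -1.0]]
force: [0.4, -0.2, -3.9]
opening: 0.181
grasp_force: 30.1
```

```bash
python3 -c "
from h import *
go([.582,-.2557,.138],149.4)"
```

```text
pos [ 0.5819 -0.2556  0.1384] yaw 149.41 tilt [0.0005 0.0001] f [ 0.4 -0.2 -3.9] m [ 0.04 -0.14  0.02] open 0.181 gf 30.1 t 8.02 q [-33.8  36.7  84.8   0.   58.5 -93.2]
offset [-0.0002 -0.      0.0004] dr [0.02 0.02 0.01]
```

{"op": "servo_tool", "data": {"targets": [{"offset": [0, 0, 0], "dr": [0, 0, 3]}, {"offset": [0, 0, 0], "dr": [0, 0, 6]}, {"offset": [0, 0, 0], "dr": [0, 0, 9]}, {"offset": [0, 0, 0], "dr": [0, 0, 12]}, {"offset": [0, 0, 0], "dr": [0, 0, 15]}, {"offset": [0, 0, 0], "dr": [0, 0, 18]}, {"offset": [0, 0, 0], "dr": [0, 0, 20]}, {"offset": [0, 0, 0], "dr": [0, 0, 20]}, {"offset": [0, 0, 0], "dr": [0, 0, 20]}]}}

```text
time_s: 8.77
position: [0.582, -0.256, 0.1387]
tcp_rot: [[-0.636, 0.772, 0.001], [0.772, 0.636, -0.001], [-0.001, 0.0, -1.0]]
force: [-0.5, -1.4, -3.4]
opening: 0.18
grasp_force: 30.1
```

```bash
python3 -c "
from h import *
go([.582,-.2557,.138],105)"
```

```text
pos [ 0.582  -0.256   0.1387] yaw 129.46 tilt [ 0.0011 -0.0008] f [-0.5 -1.4 -3.4] m [-0.16 -0.1   0.02] open 0.18 gf 30.1 t 8.77 q [-33.8  36.7  84.8  -0.   58.5 -73.3]
offset [0.0002 0.0002 0.0007] dr [ 0.03  0.07 24.46]
```

{"op": "servo_tool", "data": {"targets": [{"offset": [0, 0, 0], "dr": [0, 0, 3]}, {"offset": [0, 0, 0], "dr": [0, 0, 6]}, {"offset": [0, 0, 0], "dr": [0, 0, 9]}, {"offset": [0, 0, 0], "dr": [0, 0, 12]}, {"offset": [0, 0, 0], "dr": [0, 0, 15]}, {"offset": [0, 0, 0], "dr": [0, 0, 18]}, {"offset": [0, 0, 0], "dr": [0, 0, 21]}, {"offset": [0, 0, 0], "dr": [0, 0, 24]}]}}

```text
time_s: 9.43
position: [0.5822, -0.2559, 0.1387]
tcp_rot: [[-0.265, 0.964, 0.002], [0.964, 0.265, -0.001], [-0.001, 0.001, -1.0]]
force: [1.0, -1.0, -4.0]
opening: 0.182
grasp_force: 30.1
```

```bash
python3 - <<'E'
from h import *
go([.582,-.2557,.138],97)
from rig import viewer
a=viewer.capture("side")["color"][:,:,::-1]
cv2.imwrite("pics/s3.png",cv2.resize(a[70:130,290:365],None,fx=8,fy=8,interpolation=cv2.INTER_CUBIC))
E
```

```text
pos [ 0.5822 -0.2559  0.1387] yaw 105.35 tilt [ 0.0015 -0.0007] f [ 1. -1. -4.] m [-0.19 -0.12  0.15] open 0.182 gf 30.1 t 9.43 q [-33.8  36.7  84.8   0.   58.5 -49.1]
offset [ 0.0002 -0.0002  0.0007] dr [0.08 0.06 8.35]
```

View pics/s3.png

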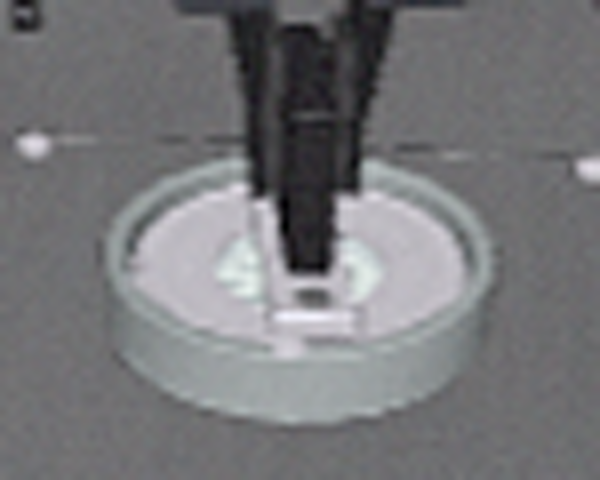

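The bar sits down inside the housing on the ring, almost in line with the near rib (290,345), and the moment is now 0.15 N m: the ring is turning.

{"op": "servo_tool", "data": {"targets": [{"offset": [0, 0, 0], "dr": [0, 0, 2]}, {"offset": [0, 0, 0], "dr": [0, 0, 4]}, {"offset": [0, 0, 0], "dr": [0, 0, 6]}, {"offset": [0, 0, 0], "dr": [0, 0, 8]}, {"offset": [0, 0, 0], "dr": [0, 0, 8]}]}}

```text
time_s: 9.9
position: [0.5824, -0.2558, 0.1388]
tcp_rot: [[-0.13, 0.992, 0.002], [0.992, 0.13, -0.001], [-0.001, 0.002, -1.0]]
force: [1.5, -0.5, -4.4]
opening: 0.181
grasp_force: 30.1
```

```bash
python3 -c "
from h import *
go([.582,-.2557,.138],95)"
```

```text
pos [ 0.5824 -0.2558  0.1388] yaw 97.47 tilt [ 0.0019 -0.0007] f [ 1.5 -0.5 -4.4] m [-0.15 -0.24  0.01] open 0.181 gf 30.1 t 9.9 q [-33.8  36.7  84.8   0.   58.4 -41.3]
offset [ 0.0002 -0.0004  0.0008] dr [0.1  0.05 2.47]
```

{"op": "servo_tool", "data": {"targets": [{"offset": [0, 0, 0], "dr": [0, 0, 1]}, {"offset": [0, 0, 0], "dr": [0, 0, 2]}, {"offset": [0, 0, 0], "dr": [0, 0, 2]}]}}

```text
time_s: 10.15
position: [0.5824, -0.2558, 0.1388]
tcp_rot: [[-0.094, 0.996, 0.002], [0.996, 0.094, -0.001], [-0.001, 0.002, -1.0]]
force: [0.9, -1.3, -4.1]
opening: 0.178
grasp_force: 30.1
```

```bash
python3 -c "
from h import *
go([.582,-.2557,.138],95)"
```

```text
pos [ 0.5824 -0.2558  0.1388] yaw 95.4 tilt [ 0.0019 -0.0006] f [ 0.9 -1.3 -4.1] m [-0.14 -0.36  0.1 ] open 0.178 gf 30.1 t 10.15 q [-33.8  36.7  84.8   0.   58.4 -39.2]
offset [ 0.0002 -0.0004  0.0008] dr [0.11 0.04 0.4 ]
```

{"op": "servo_tool", "data": {"targets": [{"offset": [0, 0, 0], "dr": [0, 0, 1]}, {"offset": [0, 0, 0], "dr": [0, 0, 2]}, {"offset": [0, 0, 0], "dr": [0, 0, 2]}]}}

```text
time_s: 10.4
position: [0.5824, -0.2558, 0.1388]
tcp_rot: [[-0.06, 0.998, 0.002], [0.998, 0.06, -0.001], [-0.001, 0.002, -1.0]]
force: [1.1, -0.7, -4.0]
opening: 0.182
grasp_force: 30.2
```

```bash
python3 -c "
from h import *
go([.582,-.2557,.138],95)"
```

```text
pos [ 0.5824 -0.2558  0.1388] yaw 93.43 tilt [ 0.0018 -0.0008] f [ 1.1 -0.7 -4. ] m [-0.14 -0.5   0.42] open 0.182 gf 30.2 t 10.4 q [-33.8  36.7  84.8   0.   58.4 -37.2]
offset [ 0.0001 -0.0004  0.0008] dr [ 0.1   0.06 -1.57]
```

{"op": "servo_tool", "data": {"targets": [{"offset": [0, 0, 0], "dr": [0, 0, 1]}, {"offset": [0, 0, 0], "dr": [0, 0, 1.5]}, {"offset": [0, 0, 0], "dr": [0, 0, 1.5]}]}}

```text
time_s: 10.65
position: [0.5823, -0.2558, 0.1388]
tcp_rot: [[-0.034, 0.999, 0.002], [0.999, 0.034, -0.001], [-0.001, 0.002, -1.0]]
force: [1.8, -0.7, -4.9]
opening: 0.18
grasp_force: 30.7
```

```bash
python3 -c "
from h import *
go([.582,-.2557,.138],95)"
```

```text
pos [ 0.5823 -0.2558  0.1388] yaw 91.95 tilt [ 0.0016 -0.0008] f [ 1.8 -0.7 -4.9] m [-0.14 -0.54  0.76] open 0.18 gf 30.7 t 10.65 q [-33.8  36.7  84.8   0.   58.5 -35.7]
offset [ 0.0001 -0.0003  0.0008] dr [ 0.09  0.05 -3.05]
```

{"op": "servo_tool", "data": {"targets": [{"offset": [0, 0, 0], "dr": [0, 0, -1.5]}, {"offset": [0, 0, 0], "dr": [0, 0, -3]}, {"offset": [0, 0, 0], "dr": [0, 0, -4]}, {"offset": [0, 0, 0], "dr": [0, 0, -4]}, {"offset": [0, 0, 0], "dr": [0, 0, -4]}]}}

```text
time_s: 11.07
position: [0.5816, -0.2554, 0.1386]
tcp_rot: [[-0.101, 0.995, 0.0], [0.995, 0.101, 0.001], [0.001, 0.0, -1.0]]
force: [-0.3, 0.2, -3.3]
opening: 0.18
grasp_force: 30.0
```

```bash
python3 -c "
from h import *
go([.582,-.2557,.138],95)"
```

```text
pos [ 0.5816 -0.2554  0.1386] yaw 95.82 tilt [0.0002 0.0006] f [-0.3  0.2 -3.3] m [-0.1  -0.15  0.01] open 0.18 gf 30.0 t 11.07 q [-33.8  36.6  84.8   0.   58.5 -39.6]
offset [-0.0003  0.0004  0.0006] dr [ 0.02 -0.03  0.82]
```

{"op": "servo_tool", "data": {"targets": [{"offset": [0, 0, -0.005], "dr": [0, 0, 0]}, {"offset": [0, 0, -0.012], "dr": [0, 0, 0]}, {"offset": [0, 0, -0.025], "dr": [0, 0, 0]}, {"offset": [0, 0, -0.045], "dr": [0, 0, 0]}, {"offset": [0, 0, -0.065], "dr": [0, 0, 0]}, {"offset": [0, 0, -0.067], "dr": [0, 0, 0]}, {"offset": [0, 0, -0.067], "dr": [0, 0, 0]}, {"offset": [0, 0, -0.067], "dr": [0, 0, 0]}]}}

```text
time_s: 11.73
position: [0.5812, -0.2551, 0.2052]
tcp_rot: [[-0.103, 0.995, -0.0], [0.995, 0.103, 0.001], [0.001, -0.0, -1.0]]
force: [0.2, 0.5, -2.9]
opening: 0.184
grasp_force: 30.0
```

```bash
python3 - <<'E'
from h import *
go([.5603,.1867,.2],162.6)
E
```

```text
pos [ 0.5812 -0.2551  0.2052] yaw 95.9 tilt [-0.0003  0.0007] f [ 0.2  0.5 -2.9] m [ 0.   -0.08 -0.04] open 0.184 gf 30.0 t 11.73 q [-33.8  32.1  81.6   0.   66.4 -39.7]
offset [0.4416 0.0246 0.0055] dr [ 1.00e-02 -4.00e-02 -6.67e+01]
```

{"op": "servo_tool", "data": {"targets": [{"offset": [0.018, 0.001, 0], "dr": [0, 0, -3]}, {"offset": [0.05, 0.003, 0], "dr": [0, 0, -8]}, {"offset": [0.087, 0.005, 0], "dr": [0, 0, -13.5]}, {"offset": [0.124, 0.007, 0], "dr": [0, 0, -19]}, {"offset": [0.161, 0.009, 0], "dr": [0, 0, -24.5]}, {"offset": [0.198, 0.011, 0], "dr": [0, 0, -30]}, {"offset": [0.235, 0.013, 0], "dr": [0, 0, -35.5]}, {"offset": [0.272, 0.015, 0], "dr": [0, 0, -41]}, {"offset": [0.309, 0.017, 0], "dr": [0, 0, -46.5]}, {"offset": [0.346, 0.019, 0], "dr": [0, 0, -52]}, {"offset": [0.383, 0.021, 0], "dr": [0, 0, -57.5]}, {"offset": [0.415, 0.023, 0.02], "dr": [0, 0, -62]}, {"offset": [0.435, 0.0245, 0.05], "dr": [0, 0, -66]}, {"offset": [0.4416, 0.0246, 0.08], "dr": [0, 0, -66.7]}, {"offset": [0.4416, 0.0246, 0.085], "dr": [0, 0, -66.7]}, {"offset": [0.4416, 0.0246, 0.085], "dr": [0, 0, -66.7]}, {"offset": [0.4416, 0.0246, 0.085], "dr": [0, 0, -66.7]}, {"offset": [0.4416, 0.0246, 0.085], "dr": [0, 0, -66.7]}, {"offset": [0.4416, 0.0246, 0.085], "dr": [0, 0, -66.7]}]}}

```text
time_s: 13.32
position: [0.5627, 0.1852, 0.1224]
tcp_rot: [[-0.954, 0.301, 0.005], [0.301, 0.954, 0.0], [-0.004, 0.002, -1.0]]
force: [-0.2, -0.6, -3.0]
opening: 0.18
grasp_force: 30.0
```

```bash
python3 - <<'E'
from h import *
go([.5603,.1867,.064],162.6)
E
```

```text
pos [0.5627 0.1852 0.1224] yaw 162.5 tilt [0.0046 0.0002] f [-0.2 -0.6 -3. ] m [ 0.11 -0.14  0.  ] open 0.18 gf 30.0 t 13.32 q [  7.4  35.   92.2  -0.   52.5 -65. ]
offset [0.003  0.0006 0.0583] dr [ 0.09  0.25 -0.1 ]
```

{"op": "servo_tool", "data": {"targets": [{"offset": [0.001, 0.0003, 0.02], "dr": [0, 0, 0]}, {"offset": [0.001, 0.0005, 0.037], "dr": [0, 0, 0]}, {"offset": [0.001, 0.0005, 0.045], "dr": [0, 0, 0]}, {"offset": [0.001, 0.0005, 0.045], "dr": [0, 0, 0]}, {"offset": [0.001, 0.0005, 0.045], "dr": [0, 0, 0]}, {"offset": [0.001, 0.0005, 0.045], "dr": [0, 0, 0]}, {"offset": [0.001, 0.0005, 0.045], "dr": [0, 0, 0]}, {"offset": [0.001, 0.0005, 0.045], "dr": [0, 0, 0]}]}}

```text
time_s: 13.98
position: [0.5611, 0.187, 0.0766]
tcp_rot: [[-0.954, 0.299, 0.003], [0.299, 0.954, 0.0], [-0.003, 0.001, -1.0]]
force: [-0.4, 1.0, -2.9]
opening: 0.185
grasp_force: 30.0
```

```bash
python3 - <<'E'
from h import *
go([.5603,.1867,.064],162.6)
E
```

```text
pos [0.5611 0.187  0.0766] yaw 162.6 tilt [0.0031 0.0001] f [-0.4  1.  -2.9] m [ 0.09 -0.13  0.05] open 0.185 gf 30.0 t 13.98 q [  7.6  38.9  93.8  -0.   47.1 -65. ]
offset [ 0.0007 -0.0005  0.0126] dr [0.06 0.17 0.  ]
```

{"op": "servo_tool", "data": {"targets": [{"offset": [0.0004, -0.0003, 0.003], "dr": [0, 0.1, 0]}, {"offset": [0.0004, -0.0003, 0.006], "dr": [0, 0.1, 0]}, {"offset": [0.0004, -0.0003, 0.009], "dr": [0, 0.1, 0]}, {"offset": [0.0004, -0.0003, 0.012], "dr": [0, 0.1, 0]}, {"offset": [0.0004, -0.0003, 0.0135], "dr": [0, 0.1, 0]}, {"offset": [0.0004, -0.0003, 0.0135], "dr": [0, 0.1, 0]}, {"offset": [0.0004, -0.0003, 0.0135], "dr": [0, 0.1, 0]}, {"offset": [0.0004, -0.0003, 0.0135], "dr": [0, 0.1, 0]}]}}

```text
time_s: 14.65
position: [0.5596, 0.1868, 0.0625]
tcp_rot: [[-0.954, 0.299, -0.001], [0.299, 0.954, 0.0], [0.001, -0.0, -1.0]]
force: [-1.6, -0.1, 3.9]
opening: 0.182
grasp_force: 30.0
```

```bash
python3 - <<'E'
from h import *
go([.5603,.1867,.0625],162.6)
E
```

```text
pos [0.5596 0.1868 0.0625] yaw 162.62 tilt [-0.001   0.0003] f [-1.6 -0.1  3.9] m [-0.02  0.18 -0.03] open 0.182 gf 30.0 t 14.65 q [  7.6  40.2  94.2   0.   45.7 -65. ]
offset [-0.0007  0.0001 -0.    ] dr [-0.   -0.06  0.02]
```

{"op": "servo_tool", "data": {"targets": [{"offset": [0, 0, 0], "dr": [0, 0, 0]}, {"offset": [0, 0, 0], "dr": [0, 0, 0]}, {"offset": [0, 0, 0], "dr": [0, 0, 0]}, {"offset": [0, 0, 0], "dr": [0, 0, 0]}, {"offset": [0, 0, 0], "dr": [0, 0, 0]}, {"offset": [0, 0, 0], "dr": [0, 0, 0]}, {"offset": [0, 0, 0], "dr": [0, 0, 0]}, {"offset": [0, 0, 0], "dr": [0, 0, 0]}, {"offset": [0, 0, -0.01], "dr": [0, 0, 0]}, {"offset": [0, 0, -0.03], "dr": [0, 0, 0]}, {"offset": [0, 0, -0.06], "dr": [0, 0, 0]}, {"offset": [0, 0, -0.1], "dr": [0, 0, 0]}, {"offset": [0, 0, -0.14], "dr": [0, 0, 0]}, {"offset": [0, 0, -0.16], "dr": [0, 0, 0]}, {"offset": [0, 0, -0.16], "dr": [0, 0, 0]}], "gripper": -1}}

```text
time_s: 15.9
position: [0.5636, 0.1873, 0.229]
tcp_rot: [[-0.954, 0.299, 0.012], [0.299, 0.954, 0.002], [-0.011, 0.006, -1.0]]
force: [0.4, 0.3, -0.6]
opening: 0.995
grasp_force: 0.0
```

{"op": "servo_tool", "data": {"targets": [{"offset": [0.03, -0.025, 0], "dr": [0, 0, 0]}, {"offset": [0.06, -0.05, 0], "dr": [0, 0, 0]}, {"offset": [0.09, -0.075, 0], "dr": [0, 0, 0]}, {"offset": [0.12, -0.1, 0], "dr": [0, 0, 0]}, {"offset": [0.13, -0.11, 0], "dr": [0, 0, 0]}, {"offset": [0.13, -0.11, 0], "dr": [0, 0, 0]}, {"offset": [0.13, -0.11, 0], "dr": [0, 0, 0]}, {"offset": [0.13, -0.11, 0], "dr": [0, 0, 0]}]}}

```text
time_s: 16.57
position: [0.4047, 0.1207, 0.2224]
tcp_rot: [[-0.954, 0.299, 0.002], [0.299, 0.954, 0.001], [-0.001, 0.001, -1.0]]
force: [1.0, 0.0, -0.2]
opening: 0.998
grasp_force: 0.0
```

```bash
python3 - <<'E'
from h import *
go([.5603,.1867,.0625],162.6)
from rig import viewer
a=viewer.capture("top")["color"][:,:,::-1];b=viewer.capture("side")["color"][:,:,::-1]
f=lambda im,x,y,w,h,s:cv2.resize(im[y:y+h,x:x+w],None,fx=s,fy=s,interpolation=cv2.INTER_CUBIC)
cv2.imwrite("pics/e.png",np.vstack([np.hstack([f(a,420,160,66,50,6),f(a,240,180,66,50,6)]),np.hstack([f(b,294,80,66,50,6),f(b,262,235,66,50,6)])]))
E
```

```text
pos [0.4047 0.1207 0.2224] yaw 162.59 tilt [0.0017 0.0006] f [ 1.   0.  -0.2] m [ 0.1  -0.17 -0.03] open 0.998 gf 0.0 t 16.57 q [  1.3  14.6 109.8   0.   55.5 -71.3]
offset [-0.1285  0.1094  0.1602] dr [ 0.06  0.08 -0.01]
```

View pics/e.png

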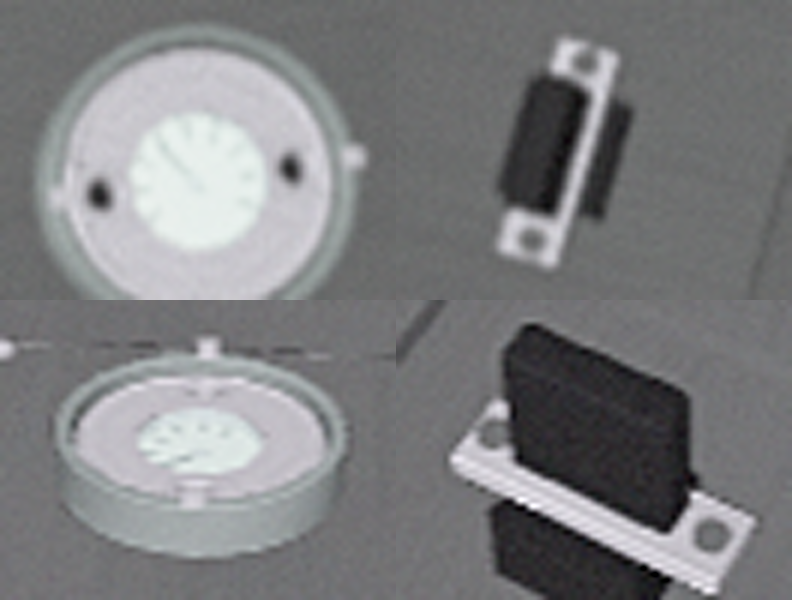

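The holes at crop (99,194) and (290,170) line up with the ribs to within about 0.5°. The spanner sits on its saddle as before.

```bash
python3 -c "
from rig import ticket
print(ticket.hand_in())"
```

```text
the job is handed in; nothing more can be done
None
```

The bezel ring is turned to its stop with its holes in line with the ribs, the spanner is back on its saddle pins down, and the job was handed in at about 17 s; I never touched the salt cellar or tongs, though I didn't check them in the last picture.

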